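# Turn the leaf of the packing guide book

### The job

The packing guide book on the bench has one stiff grey leaf left standing ajar on its right-hand side (seen from the robot): push it with the fingertips up and over the spine and press it down until it lies fully flat on the left-hand cards, then take the hand away. Turn it gently, without flinging it or slamming it down, never take the leaf between the fingers, and leave the tape roll, carton and spool around it where they are.

Things in the scene. Friction and masses are not known exactly. Their poses are not given: they have to be found in the camera images.
- book: Open book screwed to the bench: black base 240 (x, along the spine) x 350 (y) x 4 mm. Origin on the bench under the middle of the spine; x away from the robot, y to the left-hand side, z up. Each side has a fixed pile of white cards 205 x 130 mm, 13 to 143 mm from the spine, top 16 mm above the bench. The spine rod runs along x 18 mm above the bench, in four blocks 22 mm high.
- leaf (a joint): Leaf angle about the spine rod, rad: 0 flat on the right-hand cards (book -y), 1.57 upright, 3.14 (stop) flat on the left-hand cards (+y), its upper face then 20 mm above the bench. Grey plastic, 4 mm thick, about 120 g, 200 mm along the spine, 140 mm from rod axis to edge. The hinge is stiff (0.16 N m friction): the leaf stays at any angle it is left at and needs 1 to 3 N at its edge to move.
- leaf_edge (a point): Middle of the outer edge of the leaf's tab (60 mm wide, in the middle of the leaf's free edge, reaching 155 mm from the rod axis), in the leaf's mid-plane, which contains the rod axis. Axes turn with the leaf: x along the spine away from the robot, y from the edge towards the spine, z normal to the leaf (up at angle 0, down at 3.14).
- tape_roll: Bystander: empty brown cardboard tape core lying flat, 96 mm outside and 76 mm inside diameter, 48 mm high, loose. Origin at the centre of its underside, z up.
- carton: Bystander: small brown carton with a pale strip, 80 (x) x 65 (y) x 55 mm high, loose. Origin at the centre of its underside, z up.
- spool: Bystander: empty wooden spool standing upright, 60 mm flanges, 50 mm high, loose. Origin at the centre of its underside, z up.

How it is judged:
By the outcome, as a careful person would: the job done as asked, in the order asked, and still so for the second after the job is handed in, with the robot touching nothing.
It also fails if it takes over 42 s, if anything falls off the work surface, if the arm or the gripper's body presses on something with over 40 N, if the wrist force passes 120 N, or if a joint passes its speed limit or range.

### The arm

A 7-joint arm with a two-finger parallel gripper is mounted at the origin on the work surface. World frame = base frame: x ahead of the robot, y to its left, z up, the work surface at z = 0. Lengths are in m, angles in rad, forces in N, time in s.
With the tool pointing down it reaches from about 0.4 to 0.85 m from the base axis. Payload 4.5 kg.
Tool frame: the origin (TCP) lies on the centre line of the jaws, within the pads' length; the fingertips stand 25 mm ahead of it and the grasp point (between the pads) lies 6 mm ahead of it; z points along the fingers, y is the direction in which the jaws open and shut (so a half turn about z gives the same grasp; the last joint's range is limited). The gripper opens to 88 mm and grips with 3 to 60 N. Pads are 18 mm wide; open, the fingers measure 123 mm over their backs; the gripper's body (75 mm by 187 mm) begins 45 mm behind the grasp point.
Start: joints at [-1.084, 0.689, -0.195, 1.565, 0.157, 0.902, -0.215], TCP at [0.273, 0.562, 0.227] pointing down, gripper open.
Joint ranges: [-3.01, 3.01], [-0.46, 2.08], [-1.47, 1.51], [0.13, 2.56], [-1, 4.14], [0.04, 2.09], [-2.66, 2.66]. Speed limits (rad/s): [2.57, 2.57, 3.14, 3.14, 3.14, 3.14, 3.14].

### API

Orientations are given as a unit quaternion [x, y, z, w].
In Python, from plant import r, eyes gives the robot as it stands.
- The arm moves only by the tool servo_tool, never from a script. Its argument "deltas" is a list of rows, each an object of numbers: "dx", "dy", "dz": the shift along the tool's x, y, z in units of 60 mm (1.0 is 60 mm); "ax", "ay", "az": the turn, a rotation vector about the tool's x, y, z in units of 6 degrees (1.0 is 6 degrees); "hand": the finger opening in mm, from 0 to 88.1. A call has 1 to 10 rows; each row is the pose to reach, as a shift and turn from the pose commanded when the call began, along the tool's axes at that moment; what a row does not reach only later rows make up. A row lasts 1/8 s, in which the tool goes at most 62.5 mm and 10.7 degrees, less where a joint would pass 70% of its speed; a pose out of reach is approached as far as the arm can. A call with a gripper value outside its range is refused whole. The fingers move at their own pace and stop on an object; "newtons" is the grip in N (left out, the last holds). Time passes only in rows, so rows that repeat a pose let the fingers close. It gives the time, the measured TCP pose, the force and the opening at its end, in the units of the state.
- r.get_state(): the state, without advancing time (a new reading comes with each control period).
- eyes.snapshot(name): name is "scene" or "top"; returns (picture, depth): 384x512x3 uint8, red, green, blue; 384x512 float32, m along the optical axis (not along the pixel's ray), 0 where there is no reading.
- eyes.camera_model(name): a dict with "fx", "fy", "cx", "cy" (pixels), "k1" (the pictures are not rectified: a ray, as slopes to the right and down, at radius r is drawn at 1 + k1 r^2 times it, then the intrinsics apply), "pose" (4x4, takes a point from camera to world coordinates). Camera axes: x right, y up, looking along -z (the intrinsics and any distortion apply to the point x, -y, -z); pixel columns grow to the right and rows downward; lengths in m; the calibration is good to about 2 mm. A picture is of the moment at which its call begins. camera_model takes no time and is no camera call.
- r.finish_job(): hands the job in, once; it reports no verdict.
The state is a dict: "clock": time; "q": joint angles; "qd": joint speeds; "joint_torque": joint torques, N m; "tool_pos": TCP position; "eef_rot": TCP orientation; "contact_force": force on the tool from outside, world axes, zero at the start; "moment": the same for the moment, N m; "opening": opening from 0.0 (shut) to 1.0 (fully open).
Only numpy, scipy, OpenCV 4.12 (cv2) and the standard library are available. Lean on these libraries where they do the work, as an engineer would, in place of code of your own. Each camera call takes 0.05 s, during which the arm holds its last target.

## Working session

There is one attempt and no reset: what is moved stays moved. The work goes in short steps, Python scripts to look and compute and a tool call to move; the robot and the scene stay as the last step left them, time stands still between calls to the robot, and variables do not carry over. Pictures are saved under pics/ and viewed, and the job is handed in when it is done.

Besides the shell and the picture viewer there is one more tool, called after "Call:" in YAML: its name, and indented under it one key for each argument. servo_tool: Moves the arm, as the interface text tells. Its arguments: {"type":"object","properties":{"deltas":{"type":"array","items":{"type":"object","properties":{"dx":{"type":"number"},"dy":{"type":"number"},"dz":{"type":"number"},"ax":{"type":"number"},"ay":{"type":"number"},"az":{"type":"number"},"hand":{"type":"number"}}}},"newtons":{"type":"number"}},"required":["deltas"]}

```bash
ls; mkdir -p pics; python3 - <<'E'
from plant import r, eyes
import cv2,numpy as np
for n in("scene","top"):
    p,d=eyes.snapshot(n); cv2.imwrite(f"pics/{n}0.png",p[:,:,::-1]); np.savez(f"{n}0.npz",p=p,d=d)
    print(n,eyes.camera_model(n))
print(r.get_state())
E
```

```text
pics
scene {'fx': 451.6711253442691, 'fy': 451.6711253442691, 'cx': 258.05744310857625, 'cy': 193.18346906506676, 'k1': 0.020668774483890595, 'pose': array([[-0.72867029, -0.59339432,  0.34193973,  0.93941768],
       [ 0.68479194, -0.62400686,  0.37639797,  0.42981993],
       [-0.00997969,  0.50842759,  0.86104691,  0.79781393],
       [ 0.        ,  0.        ,  0.        ,  1.        ]])}
top {'fx': 411.3255068158165, 'fy': 411.3255068158165, 'cx': 251.11960125207082, 'cy': 181.8773847017953, 'k1': -0.07773939316454641, 'pose': array([[-0.02011447,  0.98989962, -0.14033585,  0.4961604 ],
       [-0.99945677, -0.02357378, -0.02303144,  0.07918558],
       [-0.02610706,  0.13979635,  0.98983605,  0.93842962],
       [ 0.        ,  0.        ,  0.        ,  1.        ]])}
{'clock': 0.1, 'q': array([-1.08421406,  0.68991572, -0.19454017,  1.56622676,  0.15729076,
        0.90250831, -0.21511177]), 'qd': array([ 1.78531124e-04, -1.45240278e-03,  3.76390825e-04, -3.46191943e-03,
        6.59142156e-04,  3.72094404e-04, -1.52487735e-06]), 'joint_torque': array([-3.39870174e-03, -5.28505361e+01, -1.27179578e+00, -1.53836471e+01,
       -5.26471110e-02,  2.03248623e-03,  4.33423929e-05]), 'tool_pos': array([0.27318996, 0.56147899, 0.22638456]), 'eef_rot': array([ 2.24426720e-01,  9.74490612e-01, -8.22097920e-04, -1.37535267e-04]), 'contact_force': array([-0.42375234,  0.52872018, -0.11116543]), 'moment': array([-0.00571855,  0.0519707 , -0.0247282 ]), 'opening': 1.0020695622771625}
```

View pics/scene0.png

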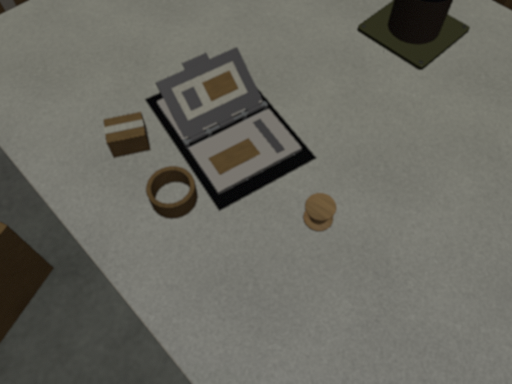

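View pics/top0.png

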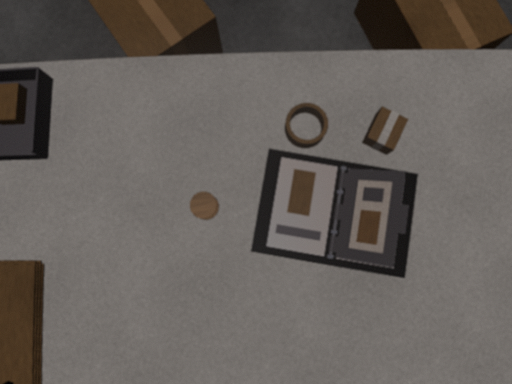

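The pictures show the leaf ajar on the right (tab at about top px (404,219)), the tape roll at (307,124), the carton at (387,129) and the spool at (204,205). Next I'll measure the book and leaf.

```bash
cat > h.py <<'E'
import numpy as np,cv2
from plant import eyes
def rays(n,uv):
    m=eyes.camera_model(n);K=np.array([[m['fx'],0,m['cx']],[0,m['fy'],m['cy']],[0,0,1]])
    D=np.array([m['k1'],0,0,0,0])
    s=cv2.undistortPoints(np.asarray(uv,float).reshape(-1,1,2),K,D).reshape(-1,2)
    P=m['pose'];d=np.c_[s[:,0],-s[:,1],-np.ones(len(s))]
    return P[:3,3],d@P[:3,:3].T
def onz(n,uv,z):
    o,d=rays(n,uv);return o+d*((z-o[2])/d[:,2])[:,None]
def cloud(n,dep):
    v,u=np.mgrid[:384,:512];o,d=rays(n,np.c_[u.ravel(),v.ravel()])
    return (o+d*dep.reshape(-1,1)).reshape(384,512,3)
E
python3 - <<'E'
from h import *
for n in("top","scene"):
    z=np.load(n+"0.npz");p,d=z['p'],z['d'];C=cloud(n,d)
    bl=((p.max(2)<28)&(C[...,2]<.02)&(C[...,2]>-.01)).astype(np.uint8)
    cs,_=cv2.findContours(bl,cv2.RETR_EXTERNAL,cv2.CHAIN_APPROX_NONE)
    for c in sorted(cs,key=cv2.contourArea)[-4:]:
        print(n,cv2.contourArea(c),cv2.boundingRect(c))
        if n=="top" and 200<cv2.boundingRect(c)[0]<300:
            w=onz(n,c.reshape(-1,2),.004)[:,:2]
            rr=cv2.minAreaRect(w.astype(np.float32));print(rr, cv2.boxPoints(rr))
    np.save(n+"C.npy",C)
    for q in ([(340,180),(400,180),(404,219),(392,266),(370,230),(300,190),(307,105),(387,125),(204,205),(450,300)] if n=="top" else [(197,65),(220,85),(170,85),(240,55),(190,98),(320,200),(235,155)]): print(n,q,C[q[1],q[0]].round(4),p[q[1],q[0]])
E
```

```text
top 22.5 (344, 163, 28, 5)
top 49.5 (18, 89, 8, 34)
top 143.0 (43, 78, 9, 80)
top 854.5 (334, 173, 82, 103)
top (340, 180) [ 0.6252 -0.0988  0.025 ] [53 50 50]
top (400, 180) [ 0.6124 -0.2103  0.0946] [51 48 50]
top (404, 219) [ 0.5311 -0.2098  0.1042] [54 51 53]
top (392, 266) [ 0.4375 -0.1818  0.0969] [64 61 62]
top (370, 230) [ 0.5115 -0.1496  0.0641] [73 53 36]
top (300, 190) [ 0.6055 -0.0089  0.0187] [74 56 40]
top (307, 105) [ 0.7938 -0.0292  0.0483] [70 55 41]
top (387, 125) [ 0.7421 -0.2047  0.0529] [127 122 118]
top (204, 205) [0.5737 0.2032 0.0511] [104  81  61]
top (450, 300) [ 0.3512 -0.3392  0.0012] [119 115 111]
scene 30.0 (212, 118, 31, 16)
scene 47.5 (388, 25, 47, 19)
scene 54.0 (359, 29, 62, 40)
scene 1969.0 (147, 94, 167, 115)
scene (197, 65) [ 0.5362 -0.2024  0.0968] [67 65 64]
scene (220, 85) [ 0.5203 -0.1487  0.0652] [83 66 41]
scene (170, 85) [ 0.6102 -0.2043  0.0879] [67 66 66]
scene (240, 55) [ 0.4431 -0.1672  0.0892] [78 77 74]
scene (190, 98) [ 0.5929 -0.1628  0.0676] [67 66 66]
scene (320, 200) [0.5678 0.1954 0.0509] [111  90  60]
scene (235, 155) [ 0.5999 -0.0142  0.0157] [84 67 42]
```

```bash
python3 - <<'E'
import cv2
a=cv2.imread("pics/top0.png")[95:285,185:430];cv2.imwrite("pics/topz.png",cv2.convertScaleAbs(cv2.resize(a,None,fx=3,fy=3,interpolation=2),alpha=2))
a=cv2.imread("pics/scene0.png")[40:240,90:345];cv2.imwrite("pics/scz.png",cv2.convertScaleAbs(cv2.resize(a,None,fx=3,fy=3,interpolation=2),alpha=2))
E
```

```text
(no output)
```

View pics/topz.png

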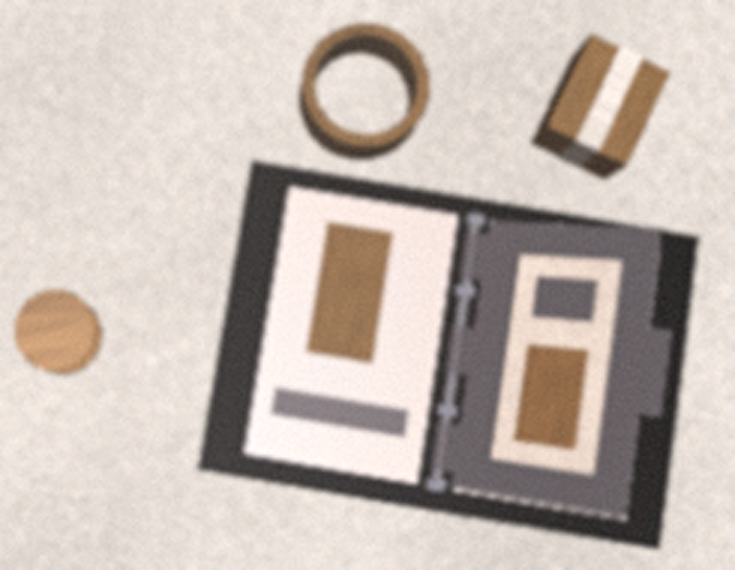

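View pics/scz.png

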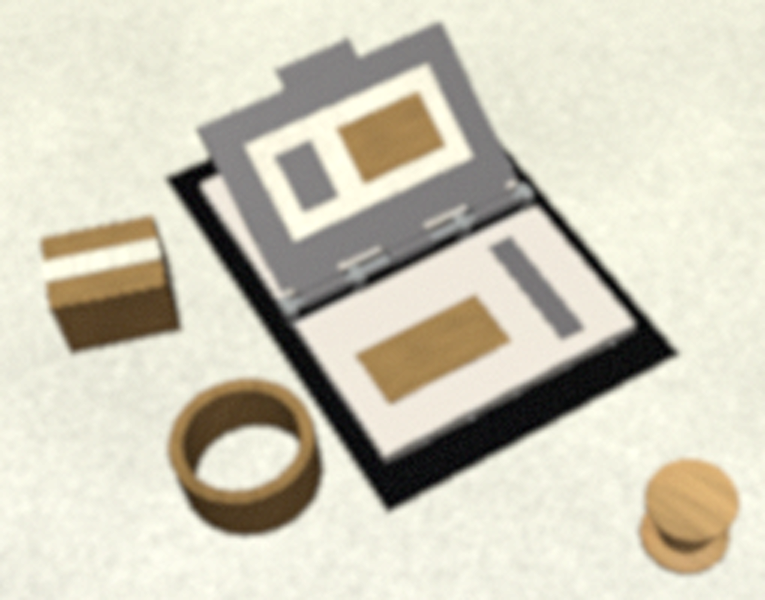

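```bash
python3 - <<'E'
from h import *
off=np.array([185,95])
c=onz("top",np.array([(252,162),(698,237),(660,547),(200,468)])/3+off,.004); print(c.round(4), c.mean(0))
print([np.linalg.norm(c[i]-c[(i+1)%4]) for i in range(4)])
s=onz("top",np.array([(476,217),(463,290),(447,410),(436,484)])/3+off,.02);print(s.round(4),s.mean(0))
s2=onz("scene",np.array([(290,302),(360,270),(462,222),(524,193)])/3+[90,40],.02);print(s2.round(4),s2.mean(0))
# book yaw
ux=(c[0]-c[3])+(c[1]-c[2]);uy=(c[0]-c[1])+(c[3]-c[2])
print(np.degrees(np.arctan2(ux[1],ux[0])),np.degrees(np.arctan2(-uy[0],uy[1])))
v=s[0]-s[3];print('spine',np.degrees(np.arctan2(v[1],v[0])))
yaw=np.arctan2(-uy[0],uy[1]);O=np.r_[c.mean(0)[:2],0]
R=np.array([[np.cos(yaw),-np.sin(yaw),0],[np.sin(yaw),np.cos(yaw),0],[0,0,1]])
for n in("top","scene"):
    C=np.load(n+"C.npy");B=(C-O)@R
    m=(abs(B[...,0])<.09)&(B[...,1]<-.03)&(B[...,1]>-.16)&(B[...,2]>.03)&(B[...,2]<.2)
    Q=B[m];A=np.c_[Q[:,1],np.ones(len(Q)),Q[:,0]];k=np.linalg.lstsq(A,Q[:,2],rcond=None)[0]
    print(n,m.sum(),k,'angle',np.degrees(np.arctan(-k[0])),(Q[:,2]-A@k).std(), Q.min(0),Q.max(0))
    print('off at rod', k[1])
    # bystanders
    for nm,(x,y) in dict(tape=(.75,-.03),carton=(.74,-.2),spool=(.57,.2)).items():
        mm=(np.hypot(C[...,0]-x,C[...,1]-y)<.09)&(C[...,2]>.03)&(C[...,2]<.07)&(abs(B[...,0])>(0.13 if nm!='spool' else -1))
        P=C[mm];print(nm,P.min(0).round(3),P.max(0).round(3),np.median(P,0).round(3))
E
```

```text
[[ 0.7047  0.0579  0.004 ]
 [ 0.6378 -0.2837  0.004 ]
 [ 0.4051 -0.2386  0.004 ]
 [ 0.4718  0.1029  0.004 ]] [ 0.55485035 -0.09038635  0.004     ]
[np.float64(0.34804778510154466), np.float64(0.23708379780288177), np.float64(0.3479240363062177), np.float64(0.23716553303399693)]
[[ 0.6546 -0.1095  0.02  ]
 [ 0.5995 -0.0969  0.02  ]
 [ 0.5106 -0.0809  0.02  ]
 [ 0.4568 -0.0704  0.02  ]] [ 0.55537435 -0.0894428   0.02      ]
[[ 0.652  -0.1115  0.02  ]
 [ 0.5969 -0.0991  0.02  ]
 [ 0.5128 -0.0812  0.02  ]
 [ 0.46   -0.0699  0.02  ]] [ 0.55541108 -0.0904223   0.02      ]
-10.943663021934007 -11.064215994910146
spine -11.185076035947917
top 4199 [-6.70401872e-01  2.18812022e-02  4.41926527e-04] angle 33.83797401319903 0.0018527711137274428 [-0.08994773 -0.12813845  0.03811689] [ 0.08996869 -0.03002824  0.10791959]
off at rod 0.021881202236904766
tape [ 0.706 -0.073  0.03 ] [0.8   0.019 0.052] [ 0.753 -0.026  0.047]
carton [ 0.685 -0.251  0.03 ] [ 0.784 -0.159  0.061] [ 0.733 -0.203  0.054]
spool [0.548 0.177 0.044] [0.605 0.235 0.055] [0.576 0.205 0.05 ]
scene 4097 [-0.66512191  0.02107986 -0.00396264] angle 33.628749167463056 0.002104124235990262 [-0.08993585 -0.13122081  0.03476563] [ 0.08991933 -0.03006572  0.10847389]
off at rod 0.021079859706895878
tape [ 0.707 -0.077  0.03 ] [0.804 0.021 0.052] [ 0.757 -0.025  0.046]
carton [ 0.688 -0.254  0.03 ] [ 0.789 -0.159  0.059] [ 0.741 -0.198  0.054]
spool [0.546 0.175 0.045] [0.605 0.234 0.054] [0.577 0.206 0.049]
```

```bash
cat > g.py <<'E'
import sys,numpy as np
from scipy.spatial.transform import Rotation as Ro
from plant import r
O=np.array([.555,-.090,0]);yaw=np.radians(-11.05);B=Ro.from_euler('z',yaw)
def tool(t): # tilt deg -> rotation
    c,s=np.cos(np.radians(t)),np.sin(np.radians(t))
    M=np.array([[0,1,0],[c,0,s],[s,0,-c]]) # cols x=(0,c,s) y=(1,0,0) z=(0,s,-c)
    return B*Ro.from_matrix(M)
def pose(bx,by,bz,t): return O+B.apply([bx,by,bz]),tool(t)
def leafpose(th,t,rr,gap=0.,bx=0.):
    a=np.radians(th);tt=np.radians(t)
    z=np.array([np.sin(tt),-np.cos(tt)]);x=np.array([np.cos(tt),np.sin(tt)])
    P=np.array([0,.018])+(rr)*np.array([-np.cos(a),np.sin(a)])+(.002+gap)*np.array([-np.sin(a),-np.cos(a)])
    if 90-t>th+1:   # tab edge on the finger's face
        P=np.array([0,.018])+.155*np.array([-np.cos(a),np.sin(a)])+(.002+gap)*np.array([-np.sin(a),-np.cos(a)])
        T=P-.009*x-(.025-(.155-rr))*z
    else: T=P-.025*z-.009*x
    return pose(bx,T[0],T[1],t)
def show(targets,base=None):
    s=r.get_state()
    p0,R0=(s['tool_pos'],Ro.from_quat(s['eef_rot'])) if base is None else base
    for p,R in targets:
        d=R0.inv().apply(p-p0)/.06;a=np.degrees((R0.inv()*R).as_rotvec())/6
        print('d',d.round(2),'a',a.round(2),'world',p.round(3))
def where():
    s=r.get_state();p=B.inv().apply(s['tool_pos']-O);M=(B.inv()*Ro.from_quat(s['eef_rot'])).as_matrix()
    print('t',s['clock'],'book',p.round(4),'tilt',np.degrees(np.arctan2(M[1,2],-M[2,2])).round(1),'y',M[:,1].round(3),'F',(B.inv().apply(s['contact_force'])).round(1),'q',s['q'].round(2),s['opening'])
E
python3 - <<'E'
from g import *
where()
show([(np.array([.5,.2,.24]),tool(0)),pose(0,-.20,.24,0),pose(0,-.2,.2,40),leafpose(33.8,40,.143,.03)])
E
```

```text
t 0.1 book [-0.4015  0.5854  0.2264] tilt -0.1 y [ 0.257  0.966 -0.002] F [-0.5  0.4 -0.1] q [-1.08  0.69 -0.19  1.57  0.16  0.9  -0.22] 1.0020695622771625
d [-6.03 -3.76 -0.22] a [-1.000e-02  1.000e-02  1.252e+01] world [0.5  0.2  0.24]
d [ -9.83 -10.93  -0.21] a [-1.000e-02  1.000e-02  1.252e+01] world [ 0.517 -0.286  0.24 ]
d [ -9.83 -10.93   0.46] a [-4.37  5.68 11.97] world [ 0.517 -0.286  0.2  ]
d [ -9.67 -10.31   2.43] a [-4.37  5.68 11.97] world [ 0.524 -0.249  0.082]
```

Call:
servo_tool:
  deltas:
    - {"dx":-0.6,"dy":-0.38,"dz":-0.1,"az":1.25,"hand":0}
    - {"dx":-1.2,"dy":-0.75,"dz":-0.2,"az":2.5,"hand":0}
    - {"dx":-1.8,"dy":-1.1,"dz":-0.2,"az":3.75,"hand":0}
    - {"dx":-2.4,"dy":-1.5,"dz":-0.2,"az":5,"hand":0}
    - {"dx":-3,"dy":-1.9,"dz":-0.2,"az":6.25,"hand":0}
    - {"dx":-3.6,"dy":-2.25,"dz":-0.2,"az":7.5,"hand":0}
    - {"dx":-4.2,"dy":-2.6,"dz":-0.2,"az":8.75,"hand":0}
    - {"dx":-4.8,"dy":-3,"dz":-0.2,"az":10,"hand":0}
    - {"dx":-5.4,"dy":-3.4,"dz":-0.2,"az":11.25,"hand":0}
    - {"dx":-6,"dy":-3.75,"dz":-0.2,"az":12.5,"hand":0}
  newtons: 20

```text
schema error: expected keys dx, dy, dz, ax, ay, az, hand
```

```bash
python3 - <<'E'
from g import *
where()
show([pose(0,-.22,.24,0),pose(0,-.22,.22,40)])
E
```

```text
t 0.1 book [-0.4015  0.5854  0.2264] tilt -0.1 y [ 0.257  0.966 -0.002] F [-0.5  0.4 -0.1] q [-1.08  0.69 -0.19  1.57  0.16  0.9  -0.22] 1.0020695622771625
d [ -9.92 -11.25  -0.21] a [-1.000e-02  1.000e-02  1.252e+01] world [ 0.513 -0.306  0.24 ]
d [ -9.92 -11.25   0.13] a [-4.37  5.68 11.97] world [ 0.513 -0.306  0.22 ]
```

All keys are needed.

Call:
servo_tool:
  deltas:
    - {"dx":-0.6,"dy":-0.38,"dz":-0.1,"ax":0,"ay":0,"az":1.25,"hand":0}
    - {"dx":-1.2,"dy":-0.75,"dz":-0.2,"ax":0,"ay":0,"az":2.5,"hand":0}
    - {"dx":-1.8,"dy":-1.1,"dz":-0.2,"ax":0,"ay":0,"az":3.75,"hand":0}
    - {"dx":-2.4,"dy":-1.5,"dz":-0.2,"ax":0,"ay":0,"az":5,"hand":0}
    - {"dx":-3,"dy":-1.9,"dz":-0.2,"ax":0,"ay":0,"az":6.25,"hand":0}
    - {"dx":-3.6,"dy":-2.25,"dz":-0.2,"ax":0,"ay":0,"az":7.5,"hand":0}
    - {"dx":-4.2,"dy":-2.6,"dz":-0.2,"ax":0,"ay":0,"az":8.75,"hand":0}
    - {"dx":-4.8,"dy":-3,"dz":-0.2,"ax":0,"ay":0,"az":10,"hand":0}
    - {"dx":-5.4,"dy":-3.4,"dz":-0.2,"ax":0,"ay":0,"az":11.25,"hand":0}
    - {"dx":-6,"dy":-3.75,"dz":-0.2,"ax":0,"ay":0,"az":12.5,"hand":0}
  newtons: 20

```text
clock: 1.35
tool_pos: [0.499, 0.2008, 0.2389]
eef_rot: [0.773, 0.635, -0.0, -0.0]
contact_force: [0.5, -0.3, 0.2]
opening: 0.01
```

```bash
python3 - <<'E'
from g import *
where()
show([pose(0,-.22,.24,0),pose(0,-.22,.22,40)])
E
```

```text
t 1.35 book [-0.1107  0.2746  0.2389] tilt -0.0 y [ 1.    -0.002 -0.001] F [ 0.5 -0.2  0.2] q [-0.56  0.56  0.14  1.83 -0.11  0.76 -0.55] 0.009543929260766386
d [-8.24  1.87 -0.02] a [-0.01  0.   -0.02] world [ 0.513 -0.306  0.24 ]
d [-8.24  1.87  0.32] a [ 0.    6.67 -0.03] world [ 0.513 -0.306  0.22 ]
```

Call:
servo_tool:
  deltas:
    - {"dx":-0.85,"dy":0.2,"dz":0,"ax":0,"ay":0,"az":0,"hand":0}
    - {"dx":-1.7,"dy":0.4,"dz":0,"ax":0,"ay":0,"az":0,"hand":0}
    - {"dx":-2.55,"dy":0.6,"dz":0,"ax":0,"ay":0,"az":0,"hand":0}
    - {"dx":-3.4,"dy":0.8,"dz":0,"ax":0,"ay":1,"az":0,"hand":0}
    - {"dx":-4.25,"dy":1,"dz":0,"ax":0,"ay":2,"az":0,"hand":0}
    - {"dx":-5.1,"dy":1.2,"dz":0,"ax":0,"ay":3,"az":0,"hand":0}
    - {"dx":-5.95,"dy":1.4,"dz":0,"ax":0,"ay":4,"az":0,"hand":0}
    - {"dx":-6.8,"dy":1.6,"dz":0,"ax":0,"ay":5,"az":0,"hand":0}
    - {"dx":-7.6,"dy":1.75,"dz":0.1,"ax":0,"ay":6,"az":0,"hand":0}
    - {"dx":-8.25,"dy":1.87,"dz":0.3,"ax":0,"ay":6.67,"az":0,"hand":0}

```text
clock: 2.6
tool_pos: [0.5139, -0.3088, 0.2201]
eef_rot: [0.726, 0.597, 0.265, -0.218]
contact_force: [0.4, 0.5, -0.4]
opening: 0.005
```

```bash
python3 - <<'E'
from g import *
where()
show([pose(0,-.22,.22,40),leafpose(33.8,40,.143,.03),leafpose(33.8,40,.143,.008)])
E
```

```text
t 2.6 book [ 0.0016 -0.2226  0.2201] tilt 40.1 y [ 1.    -0.002  0.   ] F [ 0.3  0.6 -0.4] q [ 0.89  0.9  -0.25  1.37 -0.43  1.28  0.71] 0.004991882745782396
d [ 0.03 -0.03  0.03] a [ 0.01 -0.02 -0.01] world [ 0.513 -0.306  0.22 ]
d [-0.71 -0.03  2.42] a [ 0.01 -0.02 -0.01] world [ 0.524 -0.249  0.082]
d [-0.36 -0.03  2.31] a [ 0.01 -0.02 -0.01] world [ 0.526 -0.237  0.1  ]
```

Call:
servo_tool:
  deltas:
    - {"dx":-0.4,"dy":0,"dz":0.4,"ax":0,"ay":0,"az":0,"hand":0}
    - {"dx":-0.7,"dy":0,"dz":0.9,"ax":0,"ay":0,"az":0,"hand":0}
    - {"dx":-0.7,"dy":0,"dz":1.5,"ax":0,"ay":0,"az":0,"hand":0}
    - {"dx":-0.7,"dy":0,"dz":2.1,"ax":0,"ay":0,"az":0,"hand":0}
    - {"dx":-0.7,"dy":0,"dz":2.4,"ax":0,"ay":0,"az":0,"hand":0}
    - {"dx":-0.6,"dy":0,"dz":2.4,"ax":0,"ay":0,"az":0,"hand":0}
    - {"dx":-0.4,"dy":0,"dz":2.3,"ax":0,"ay":0,"az":0,"hand":0}
    - {"dx":-0.4,"dy":0,"dz":2.3,"ax":0,"ay":0,"az":0,"hand":0}

```text
clock: 3.6
tool_pos: [0.5295, -0.2365, 0.1021]
eef_rot: [0.725, 0.599, 0.264, -0.216]
contact_force: [1.3, -0.5, -1.6]
opening: 0.004
```

```bash
python3 - <<'E'
from g import *
from plant import eyes
import cv2
where()
p,d=eyes.snapshot("scene");cv2.imwrite("pics/s1.png",cv2.convertScaleAbs(cv2.resize(p[0:260,80:400,::-1],None,fx=2.3,fy=2.3),alpha=2))
p,d=eyes.snapshot("top");cv2.imwrite("pics/t1.png",cv2.convertScaleAbs(cv2.resize(p[90:300,230:490,::-1],None,fx=2.8,fy=2.8),alpha=2))
E
```

```text
t 3.6 book [ 0.0031 -0.1487  0.1021] tilt 39.9 y [1.    0.002 0.004] F [ 1.4 -0.2 -1.6] q [ 0.82  1.01 -0.29  1.56 -0.47  0.97  0.78] 0.003632256090856039
```

View pics/s1.png

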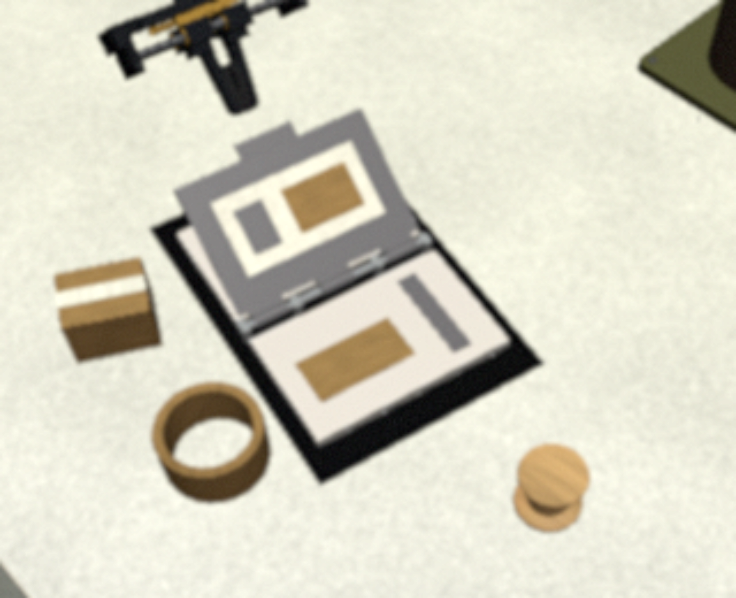

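View pics/t1.png

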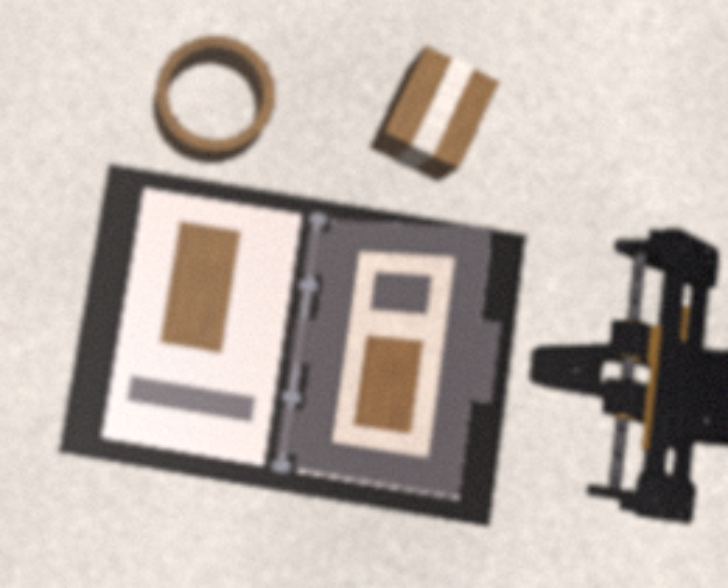

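```bash
python3 - <<'E'
from g import *
from h import *
where()
p,d=eyes.snapshot("top");C=cloud("top",d);cv2.imwrite("pics/t2.png",cv2.convertScaleAbs(cv2.resize(p[90:300,230:490,::-1],None,fx=2.8,fy=2.8),alpha=2))
for u in (422,425,430,440,450): print(u,B.inv().apply(C[219,u]-O).round(4),p[219,u])
where()
E
```

```text
t 3.7 book [ 0.0023 -0.1492  0.1008] tilt 39.9 y [1.    0.001 0.002] F [ 0.9 -0.3 -0.9] q [ 0.82  1.01 -0.28  1.56 -0.47  0.97  0.78] 0.002713714759046472
422 [ 0.0035 -0.1519  0.1222] [21 21 21]
425 [ 0.0045 -0.158   0.122 ] [21 19 19]
430 [ 0.0051 -0.1644  0.1312] [22 20 20]
440 [ 0.0063 -0.177   0.1482] [19 18 18]
450 [ 0.0087 -0.1933  0.1554] [53 51 48]
t 3.75 book [ 0.002  -0.1493  0.1005] tilt 39.9 y [1.    0.001 0.001] F [-0.1  0.1 -0.6] q [ 0.82  1.01 -0.28  1.56 -0.47  0.97  0.78] 0.0038681887890581667
```

View pics/t2.png

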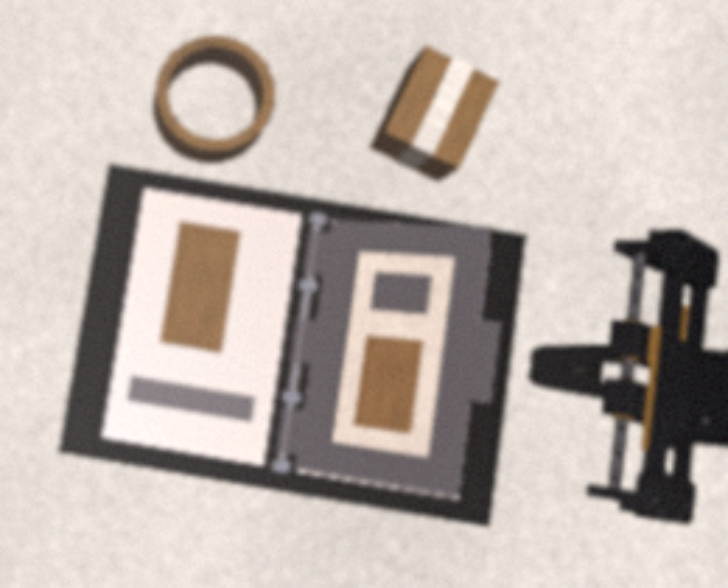

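```bash
python3 - <<'E'
from g import *
from h import *
s=r.get_state();T=Ro.from_quat(s['eef_rot'])
for n in("top","scene"):
    p,d=eyes.snapshot(n);C=cloud(n,d)
    Q=T.inv().apply((C-s['tool_pos']).reshape(-1,3)).reshape(C.shape)
    Bk=B.inv().apply((C-O).reshape(-1,3)).reshape(C.shape)
    m=(d>0)&(p.max(2)<60)&(Bk[...,1]<-.13)&(Bk[...,2]>.05)&(abs(Q[...,1])<.12)&(Q[...,2]>-.2)
    if n=="top": m&=(np.mgrid[:384,:512][1]>415)
    q=Q[m]
    for lo in np.arange(-.1,.04,.01):
        k=q[(q[:,2]>=lo)&(q[:,2]<lo+.01)]
        if len(k)>2: print(n,lo.round(2),len(k),'x',k[:,0].min().round(3),np.median(k[:,0]).round(3),k[:,0].max().round(3),'y',k[:,1].min().round(3),np.median(k[:,1]).round(3),k[:,1].max().round(3))
E
```

```text
top -0.1 432 x -0.016 0.029 0.038 y -0.089 0.003 0.085
top -0.09 319 x -0.027 0.032 0.037 y -0.085 0.008 0.083
top -0.08 44 x -0.028 0.033 0.036 y -0.085 0.015 0.083
top -0.07 47 x -0.001 0.011 0.015 y -0.018 0.007 0.016
top -0.06 109 x -0.007 0.01 0.014 y -0.018 -0.0 0.016
top -0.05 70 x 0.006 0.01 0.014 y -0.018 0.0 0.015
top -0.04 76 x -0.011 0.01 0.013 y -0.016 -0.0 0.013
top -0.03 74 x 0.003 0.01 0.014 y -0.016 -0.001 0.013
top -0.02 44 x 0.007 0.01 0.014 y -0.013 -0.0 0.012
scene -0.1 267 x -0.03 0.03 0.037 y -0.06 0.02 0.092
scene -0.09 345 x -0.032 0.026 0.037 y -0.08 0.01 0.087
scene -0.08 135 x -0.024 0.012 0.037 y -0.082 -0.006 0.087
scene -0.07 63 x -0.004 0.008 0.014 y -0.015 -0.005 0.02
scene -0.06 77 x -0.004 0.008 0.013 y -0.015 0.004 0.019
scene -0.05 81 x -0.005 0.008 0.013 y -0.014 0.003 0.019
scene -0.04 75 x -0.002 0.008 0.012 y -0.014 0.003 0.018
scene -0.03 69 x -0.004 0.008 0.012 y -0.012 0.004 0.016
scene -0.02 39 x -0.005 0.008 0.013 y -0.01 0.003 0.015
```

Both depth views put the real fingertips about 15 mm *behind* the reported TCP, where the description says 25 mm ahead. That is a 40 mm discrepancy along tool z. I trust the cameras because they agree with each other and on the book, so I'll use the seen tip offset and confirm it at contact.

```bash
sed -i 's/(.025-(.155-rr))\*z/(L-(.155-rr))*z/; s/T=P-.025\*z/T=P-L*z/; s/^O=/L=-.015\nO=/' g.py; python3 - <<'E'
from g import *
where()
show([leafpose(33.8,40,.143,.025),leafpose(33.8,40,.143,.008),leafpose(33.8,40,.143,.0),leafpose(38,40,.143,.0)])
E
```

```text
t 3.85 book [ 0.0017 -0.1489  0.1   ] tilt 40.0 y [1.    0.001 0.   ] F [ 0.2 -0.4  0.1] q [ 0.82  1.01 -0.28  1.56 -0.47  0.97  0.78] 0.006265048745668557
d [-0.28 -0.03  0.74] a [-0.01  0.    0.01] world [ 0.529 -0.221  0.055]
d [-0.01 -0.03  0.66] a [-0.01  0.    0.01] world [ 0.531 -0.212  0.069]
d [ 0.12 -0.03  0.62] a [-0.01  0.    0.01] world [ 0.532 -0.207  0.076]
d [ 0.3  -0.03  0.57] a [-0.01  0.    0.01] world [ 0.533 -0.201  0.085]
```

Call:
servo_tool:
  deltas:
    - {"dx":-0.3,"dy":0,"dz":0,"ax":0,"ay":0,"az":0,"hand":0}
    - {"dx":-0.3,"dy":0,"dz":0.25,"ax":0,"ay":0,"az":0,"hand":0}
    - {"dx":-0.3,"dy":0,"dz":0.5,"ax":0,"ay":0,"az":0,"hand":0}
    - {"dx":-0.3,"dy":0,"dz":0.75,"ax":0,"ay":0,"az":0,"hand":0}
    - {"dx":-0.15,"dy":0,"dz":0.7,"ax":0,"ay":0,"az":0,"hand":0}
    - {"dx":-0.05,"dy":0,"dz":0.67,"ax":0,"ay":0,"az":0,"hand":0}
    - {"dx":-0.05,"dy":0,"dz":0.67,"ax":0,"ay":0,"az":0,"hand":0}

```text
clock: 4.72
tool_pos: [0.5335, -0.213, 0.0684]
eef_rot: [0.725, 0.599, 0.264, -0.217]
contact_force: [0.7, -0.0, -0.7]
opening: 0.007
```

```bash
cat > look.py <<'E'
from g import *
from h import *
import sys
where()
k=sys.argv[1]
p,d=eyes.snapshot("scene");cv2.imwrite(f"pics/s{k}.png",cv2.convertScaleAbs(cv2.resize(p[0:260,80:400,::-1],None,fx=2.3,fy=2.3),alpha=2))
C=cloud("scene",d);Bk=B.inv().apply((C-O).reshape(-1,3)).reshape(C.shape)
a=np.degrees(np.arctan2(Bk[...,2]-.018,-Bk[...,1]));rr=np.hypot(Bk[...,2]-.018,Bk[...,1])
m=(d>0)&(abs(Bk[...,0])<.09)&(rr>.05)&(rr<.13)&(a>14)&(a<170)&(p.max(2)>42)
print('leaf angle',np.percentile(a[m],[10,25,50,75,90]).round(1) if m.sum() else None,m.sum())
where()
E
python3 look.py 3
```

```text
t 4.725 book [ 0.0025 -0.1248  0.0684] tilt 40.0 y [1.    0.002 0.002] F [ 0.7  0.1 -0.7] q [ 0.8   1.05 -0.3   1.6  -0.49  0.88  0.8 ] 0.006726939551650797
leaf angle [33.7 34.4 35.2 36.  36.9] 2983
t 4.775 book [ 0.0022 -0.1252  0.068 ] tilt 40.0 y [1.    0.002 0.002] F [-0.1  0.3  0.1] q [ 0.8   1.05 -0.3   1.6  -0.49  0.88  0.8 ] 0.0041611857217924665
```

View pics/s3.png

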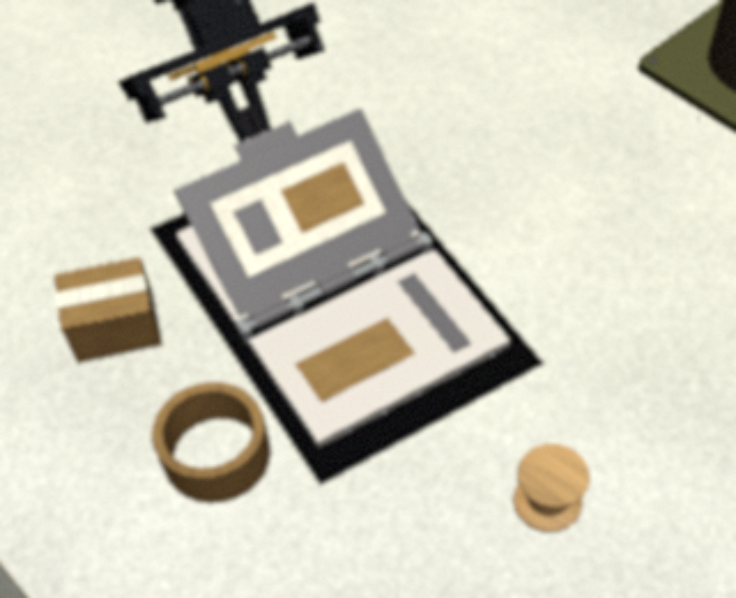

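The fingertips are tucked under the tab at about (262,132) and nothing has been touched. Next comes lifting.

```bash
python3 - <<'E'
from g import *
show([leafpose(th,40,.142,.0) for th in (34,37,40,43,46,48.5,50,52)])
E
```

```text
d [ 0.17 -0.04 -0.03] a [0.   0.01 0.02] world [ 0.532 -0.206  0.076]
d [ 0.3  -0.04 -0.06] a [0.   0.01 0.02] world [ 0.533 -0.202  0.082]
d [ 0.43 -0.04 -0.09] a [0.   0.01 0.02] world [ 0.534 -0.197  0.089]
d [ 0.56 -0.04 -0.11] a [0.   0.01 0.02] world [ 0.535 -0.192  0.095]
d [ 0.7  -0.04 -0.13] a [0.   0.01 0.02] world [ 0.536 -0.186  0.101]
d [ 0.81 -0.04 -0.14] a [0.   0.01 0.02] world [ 0.537 -0.181  0.106]
d [ 0.88 -0.04 -0.14] a [0.   0.01 0.02] world [ 0.538 -0.178  0.108]
d [ 0.96 -0.03 -0.14] a [0.   0.01 0.02] world [ 0.538 -0.175  0.111]
```

Call:
servo_tool:
  deltas:
    - {"dx":0.09,"dy":-0.04,"dz":-0.02,"ax":0,"ay":0,"az":0,"hand":0}
    - {"dx":0.17,"dy":-0.04,"dz":-0.03,"ax":0,"ay":0,"az":0,"hand":0}
    - {"dx":0.25,"dy":-0.04,"dz":-0.05,"ax":0,"ay":0,"az":0,"hand":0}
    - {"dx":0.33,"dy":-0.04,"dz":-0.07,"ax":0,"ay":0,"az":0,"hand":0}
    - {"dx":0.41,"dy":-0.04,"dz":-0.08,"ax":0,"ay":0,"az":0,"hand":0}
    - {"dx":0.5,"dy":-0.04,"dz":-0.1,"ax":0,"ay":0,"az":0,"hand":0}
    - {"dx":0.58,"dy":-0.04,"dz":-0.11,"ax":0,"ay":0,"az":0,"hand":0}
    - {"dx":0.66,"dy":-0.04,"dz":-0.12,"ax":0,"ay":0,"az":0,"hand":0}
    - {"dx":0.73,"dy":-0.04,"dz":-0.13,"ax":0,"ay":0,"az":0,"hand":0}
    - {"dx":0.8,"dy":-0.04,"dz":-0.14,"ax":0,"ay":0,"az":0,"hand":0}

```text
clock: 6.02
tool_pos: [0.5364, -0.181, 0.1047]
eef_rot: [0.725, 0.598, 0.264, -0.218]
contact_force: [0.0, -0.2, -1.2]
opening: 0.008
```

```bash
python3 look.py 4; python3 - <<'E'
from g import *
show([leafpose(th,t,.142,.0) for th,t in ((48,40),(50,40),(53,38.5),(56,37),(59,35.5),(62,34),(65,32.5))])
E
```

```text
t 6.025 book [-0.0008 -0.0929  0.1047] tilt 40.1 y [ 1.     0.002 -0.   ] F [ 0.1 -0.2 -1.2] q [ 0.77  0.98 -0.32  1.66 -0.51  0.87  0.77] 0.008213060099327747
leaf angle [48.3 49.  49.8 50.6 51.6] 3136
t 6.075 book [-0.0007 -0.0924  0.1052] tilt 40.1 y [1.    0.003 0.   ] F [-1.1 -0.2 -0.4] q [ 0.77  0.98 -0.32  1.66 -0.51  0.87  0.77] 0.0026398900482467466
d [-0.03  0.01 -0.01] a [-0.02 -0.01  0.02] world [ 0.537 -0.182  0.105]
d [ 0.06  0.01 -0.01] a [-0.02 -0.01  0.02] world [ 0.538 -0.178  0.108]
d [ 0.18  0.01 -0.02] a [-0.02 -0.26  0.02] world [ 0.539 -0.173  0.113]
d [ 0.3   0.01 -0.01] a [-0.02 -0.51  0.02] world [ 0.54  -0.168  0.117]
d [ 0.41  0.01 -0.  ] a [-0.02 -0.76  0.02] world [ 0.541 -0.162  0.121]
d [0.53 0.01 0.01] a [-0.02 -1.01  0.02] world [ 0.542 -0.156  0.125]
d [0.64 0.01 0.04] a [-0.02 -1.26  0.02] world [ 0.543 -0.15   0.128]
```

View pics/s4.png

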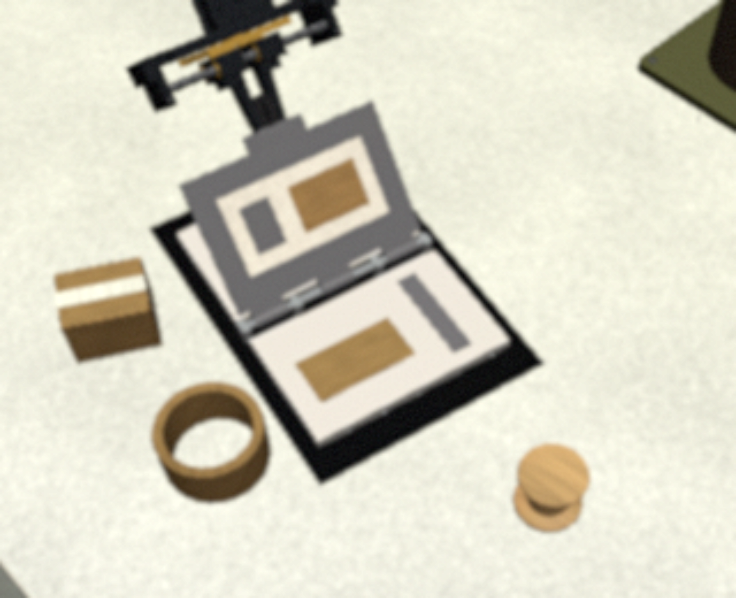

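The leaf follows, now at about 48°.

Call:
servo_tool:
  deltas:
    - {"dx":0.06,"dy":0,"dz":-0.01,"ax":0,"ay":0,"az":0,"hand":0}
    - {"dx":0.12,"dy":0,"dz":-0.02,"ax":0,"ay":-0.1,"az":0,"hand":0}
    - {"dx":0.18,"dy":0,"dz":-0.02,"ax":0,"ay":-0.25,"az":0,"hand":0}
    - {"dx":0.24,"dy":0,"dz":-0.02,"ax":0,"ay":-0.4,"az":0,"hand":0}
    - {"dx":0.3,"dy":0,"dz":-0.01,"ax":0,"ay":-0.5,"az":0,"hand":0}
    - {"dx":0.36,"dy":0,"dz":0,"ax":0,"ay":-0.65,"az":0,"hand":0}
    - {"dx":0.42,"dy":0,"dz":0,"ax":0,"ay":-0.75,"az":0,"hand":0}
    - {"dx":0.48,"dy":0,"dz":0,"ax":0,"ay":-0.9,"az":0,"hand":0}
    - {"dx":0.54,"dy":0,"dz":0.02,"ax":0,"ay":-1,"az":0,"hand":0}
    - {"dx":0.64,"dy":0,"dz":0.04,"ax":0,"ay":-1.25,"az":0,"hand":0}

```text
clock: 7.32
tool_pos: [0.5422, -0.1517, 0.1273]
eef_rot: [0.741, 0.611, 0.215, -0.178]
contact_force: [-0.8, -1.9, 0.1]
opening: 0.005
```

```bash
python3 look.py 5; python3 - <<'E'
from g import *
show([leafpose(th,t,.14,.0) for th,t in ((64,32.5),(68,31),(72,29),(76,27),(80,25),(84,23))])
E
```

```text
t 7.325 book [-0.0007 -0.063   0.1273] tilt 32.4 y [ 1.     0.001 -0.   ] F [-0.4 -2.   0.1] q [ 0.65  0.88 -0.27  1.74 -0.5   0.77  0.67] 0.004706129995258261
leaf angle [64.4 65.  65.8 66.6 67.6] 3047
t 7.375 book [-0.0006 -0.0603  0.1286] tilt 32.5 y [1.    0.004 0.001] F [-1.3 -0.7  0.4] q [ 0.65  0.88 -0.27  1.74 -0.5   0.77  0.67] 0.006051616120314484
d [-0.06  0.01  0.02] a [-0.01  0.    0.04] world [ 0.543 -0.152  0.125]
d [0.09 0.01 0.04] a [-0.01 -0.25  0.04] world [ 0.545 -0.143  0.13 ]
d [0.24 0.01 0.07] a [-0.01 -0.58  0.04] world [ 0.546 -0.135  0.133]
d [0.39 0.01 0.11] a [-0.01 -0.92  0.04] world [ 0.548 -0.126  0.136]
d [0.54 0.01 0.15] a [-0.01 -1.25  0.04] world [ 0.55  -0.118  0.138]
d [0.68 0.01 0.21] a [-0.01 -1.58  0.04] world [ 0.551 -0.109  0.14 ]
```

Call:
servo_tool:
  deltas:
    - {"dx":0.06,"dy":0,"dz":0.02,"ax":0,"ay":-0.15,"az":0,"hand":0}
    - {"dx":0.12,"dy":0,"dz":0.04,"ax":0,"ay":-0.3,"az":0,"hand":0}
    - {"dx":0.18,"dy":0,"dz":0.05,"ax":0,"ay":-0.45,"az":0,"hand":0}
    - {"dx":0.25,"dy":0,"dz":0.07,"ax":0,"ay":-0.6,"az":0,"hand":0}
    - {"dx":0.32,"dy":0,"dz":0.09,"ax":0,"ay":-0.75,"az":0,"hand":0}
    - {"dx":0.39,"dy":0,"dz":0.11,"ax":0,"ay":-0.9,"az":0,"hand":0}
    - {"dx":0.46,"dy":0,"dz":0.13,"ax":0,"ay":-1.1,"az":0,"hand":0}
    - {"dx":0.54,"dy":0,"dz":0.15,"ax":0,"ay":-1.25,"az":0,"hand":0}
    - {"dx":0.61,"dy":0,"dz":0.18,"ax":0,"ay":-1.4,"az":0,"hand":0}
    - {"dx":0.68,"dy":0,"dz":0.21,"ax":0,"ay":-1.6,"az":0,"hand":0}

```text
clock: 8.62
tool_pos: [0.55, -0.1106, 0.1387]
eef_rot: [0.756, 0.624, 0.153, -0.126]
contact_force: [-0.7, -1.8, -0.4]
opening: 0.003
```

```bash
python3 look.py 6; python3 - <<'E'
from g import *
show([leafpose(th,t,rr,.0) for th,t,rr in ((84,23,.14),(88,21,.139),(92,19,.138),(96,17,.137),(100,15,.136),(104,13,.135))])
E
```

```text
t 8.625 book [-0.0009 -0.0211  0.1387] tilt 22.9 y [ 1.     0.002 -0.   ] F [-0.4 -1.9 -0.4] q [ 0.45  0.79 -0.17  1.81 -0.46  0.66  0.51] 0.0031018781468188992
leaf angle [84.2 84.7 85.3 86.1 86.8] 1649
t 8.675 book [-0.001  -0.0192  0.1392] tilt 22.9 y [1.    0.004 0.   ] F [-0.7  0.5 -0.5] q [ 0.44  0.79 -0.17  1.81 -0.46  0.66  0.51] 0.007334289583935677
d [ 0.01  0.02 -0.01] a [-0.01  0.02  0.04] world [ 0.551 -0.109  0.14 ]
d [0.15 0.02 0.05] a [-0.01 -0.32  0.04] world [ 0.553 -0.1    0.14 ]
d [0.28 0.02 0.12] a [-0.01 -0.65  0.04] world [ 0.555 -0.091  0.139]
d [0.41 0.02 0.2 ] a [-0.01 -0.98  0.04] world [ 0.557 -0.082  0.137]
d [0.53 0.02 0.29] a [-0.01 -1.32  0.04] world [ 0.558 -0.073  0.135]
d [0.64 0.02 0.39] a [-0.01 -1.65  0.04] world [ 0.56  -0.065  0.133]
```

View pics/s6.png

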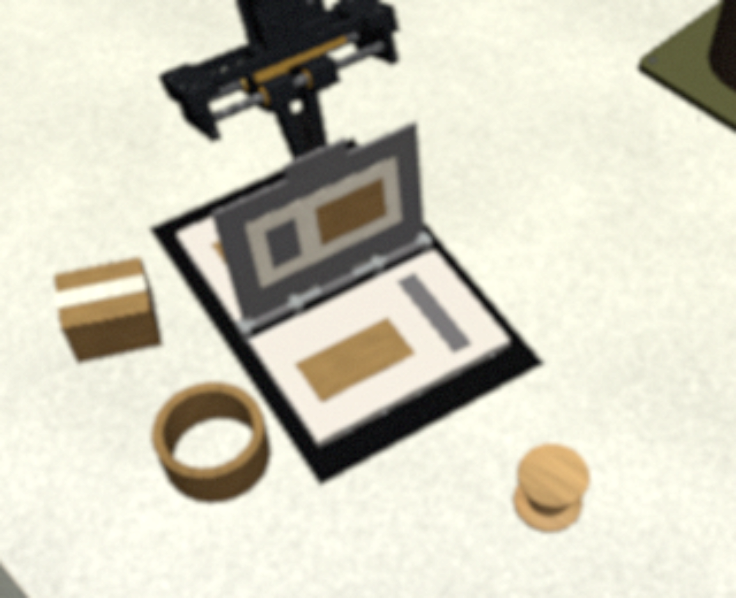

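The leaf is near upright at about 84°, and the tip still presses just below the tab.

Call:
servo_tool:
  deltas:
    - {"dx":0.07,"dy":0,"dz":0.02,"ax":0,"ay":-0.15,"az":0,"hand":0}
    - {"dx":0.14,"dy":0,"dz":0.05,"ax":0,"ay":-0.3,"az":0,"hand":0}
    - {"dx":0.21,"dy":0,"dz":0.08,"ax":0,"ay":-0.5,"az":0,"hand":0}
    - {"dx":0.28,"dy":0,"dz":0.12,"ax":0,"ay":-0.65,"az":0,"hand":0}
    - {"dx":0.35,"dy":0,"dz":0.16,"ax":0,"ay":-0.8,"az":0,"hand":0}
    - {"dx":0.41,"dy":0,"dz":0.2,"ax":0,"ay":-1,"az":0,"hand":0}
    - {"dx":0.47,"dy":0,"dz":0.24,"ax":0,"ay":-1.15,"az":0,"hand":0}
    - {"dx":0.53,"dy":0,"dz":0.29,"ax":0,"ay":-1.3,"az":0,"hand":0}
    - {"dx":0.59,"dy":0,"dz":0.34,"ax":0,"ay":-1.5,"az":0,"hand":0}
    - {"dx":0.64,"dy":0,"dz":0.39,"ax":0,"ay":-1.65,"az":0,"hand":0}

```text
clock: 9.93
tool_pos: [0.5585, -0.0665, 0.1321]
eef_rot: [0.766, 0.633, 0.087, -0.072]
contact_force: [0.6, -0.8, 2.1]
opening: 0.0
```

```bash
sed -i 's/^p,d=eyes.snapshot("scene")/&/' look.py; python3 look.py 7; python3 - <<'E'
from g import *
show([leafpose(th,t,rr,.0) for th,t,rr in ((104,13,.135),(108,11,.134),(112,9,.133),(116,7,.132),(120,5,.131),(124,3,.13))])
E
```

```text
t 9.925 book [-0.001   0.0237  0.1321] tilt 13.0 y [ 1.     0.002 -0.   ] F [ 0.7 -0.7  2.1] q [ 0.19  0.75 -0.02  1.85 -0.4   0.57  0.32] 0.0001519062307181878
leaf angle [105.3 105.6 105.9 106.4 107. ] 565
t 9.975 book [-0.0011  0.0251  0.132 ] tilt 13.0 y [ 1.     0.004 -0.   ] F [ 0.3  0.2 -0.5] q [ 0.18  0.75 -0.03  1.86 -0.4   0.57  0.32] 0.004331136183940367
d [ 0.01  0.02 -0.01] a [-0.01 -0.    0.04] world [ 0.56  -0.065  0.133]
d [0.13 0.02 0.07] a [-0.01 -0.33  0.04] world [ 0.561 -0.057  0.13 ]
d [0.24 0.02 0.16] a [-0.01 -0.67  0.04] world [ 0.563 -0.049  0.126]
d [0.35 0.02 0.26] a [-0.01 -1.    0.04] world [ 0.564 -0.042  0.122]
d [0.45 0.02 0.36] a [-0.01 -1.33  0.04] world [ 0.566 -0.035  0.117]
d [0.54 0.02 0.47] a [-0.01 -1.67  0.04] world [ 0.567 -0.028  0.111]
```

View pics/s7.png

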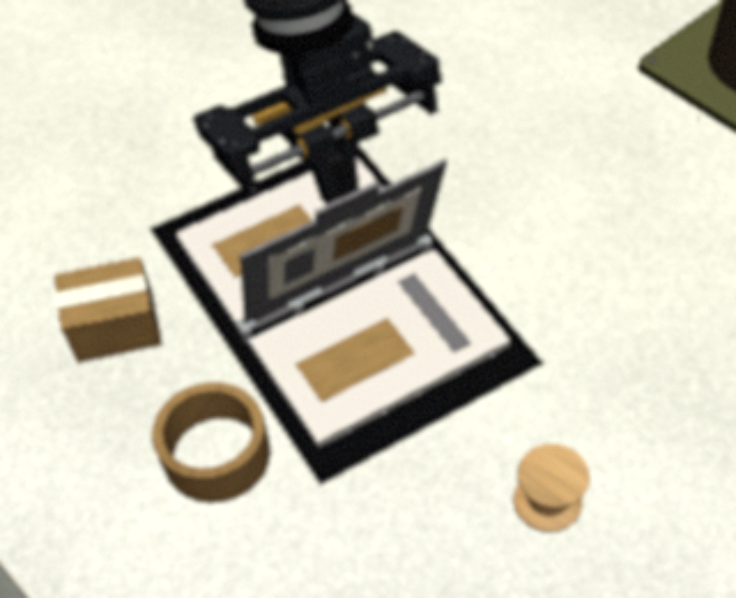

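About 104°, past upright and moving with the tip. Continuing.

Call:
servo_tool:
  deltas:
    - {"dx":0.06,"dy":0,"dz":0.03,"ax":0,"ay":-0.15,"az":0,"hand":0}
    - {"dx":0.12,"dy":0,"dz":0.07,"ax":0,"ay":-0.3,"az":0,"hand":0}
    - {"dx":0.18,"dy":0,"dz":0.11,"ax":0,"ay":-0.5,"az":0,"hand":0}
    - {"dx":0.24,"dy":0,"dz":0.16,"ax":0,"ay":-0.67,"az":0,"hand":0}
    - {"dx":0.29,"dy":0,"dz":0.21,"ax":0,"ay":-0.8,"az":0,"hand":0}
    - {"dx":0.35,"dy":0,"dz":0.26,"ax":0,"ay":-1,"az":0,"hand":0}
    - {"dx":0.4,"dy":0,"dz":0.31,"ax":0,"ay":-1.15,"az":0,"hand":0}
    - {"dx":0.45,"dy":0,"dz":0.36,"ax":0,"ay":-1.3,"az":0,"hand":0}
    - {"dx":0.5,"dy":0,"dz":0.42,"ax":0,"ay":-1.5,"az":0,"hand":0}
    - {"dx":0.54,"dy":0,"dz":0.47,"ax":0,"ay":-1.65,"az":0,"hand":0}

```text
clock: 11.22
tool_pos: [0.5658, -0.0293, 0.1118]
eef_rot: [0.771, 0.636, 0.021, -0.017]
contact_force: [-0.5, 0.1, 0.6]
opening: 0.003
```

```bash
python3 look.py 8; python3 - <<'E'
from g import *
show([leafpose(th,t,rr,.0) for th,t,rr in ((124,3,.13),(128,1,.13),(132,0,.13),(136,0,.13),(140,0,.13),(144,0,.13))])
E
```

```text
t 11.225 book [-0.0011  0.0616  0.1118] tilt 3.1 y [ 1.     0.002 -0.   ] F [-0.5 -0.   0.6] q [-0.09  0.78  0.16  1.86 -0.33  0.52  0.12] 0.002612465044198415
leaf angle [123.2 125.8 126.1 126.5 127. ] 95
t 11.275 book [-0.0013  0.0628  0.1114] tilt 3.1 y [ 1.     0.004 -0.   ] F [ 0.6  0.  -0.4] q [-0.09  0.78  0.15  1.86 -0.33  0.52  0.12] 0.006715467664461501
d [ 0.    0.02 -0.  ] a [-0.01 -0.01  0.04] world [ 0.567 -0.028  0.111]
d [0.11 0.02 0.09] a [-0.01 -0.35  0.04] world [ 0.568 -0.022  0.107]
d [0.22 0.02 0.19] a [-0.01 -0.51  0.04] world [ 0.57  -0.015  0.101]
d [0.32 0.02 0.3 ] a [-0.01 -0.51  0.04] world [ 0.571 -0.008  0.095]
d [0.42 0.02 0.41] a [-0.01 -0.51  0.04] world [ 0.572 -0.002  0.088]
d [0.51 0.02 0.53] a [-0.01 -0.51  0.04] world [0.573 0.003 0.081]
```

Call:
servo_tool:
  deltas:
    - {"dx":0.06,"dy":0,"dz":0.04,"ax":0,"ay":-0.15,"az":0,"hand":0}
    - {"dx":0.11,"dy":0,"dz":0.09,"ax":0,"ay":-0.35,"az":0,"hand":0}
    - {"dx":0.17,"dy":0,"dz":0.14,"ax":0,"ay":-0.5,"az":0,"hand":0}
    - {"dx":0.22,"dy":0,"dz":0.19,"ax":0,"ay":-0.5,"az":0,"hand":0}
    - {"dx":0.27,"dy":0,"dz":0.25,"ax":0,"ay":-0.5,"az":0,"hand":0}
    - {"dx":0.32,"dy":0,"dz":0.3,"ax":0,"ay":-0.5,"az":0,"hand":0}
    - {"dx":0.37,"dy":0,"dz":0.36,"ax":0,"ay":-0.5,"az":0,"hand":0}
    - {"dx":0.42,"dy":0,"dz":0.41,"ax":0,"ay":-0.5,"az":0,"hand":0}
    - {"dx":0.47,"dy":0,"dz":0.47,"ax":0,"ay":-0.5,"az":0,"hand":0}
    - {"dx":0.51,"dy":0,"dz":0.53,"ax":0,"ay":-0.5,"az":0,"hand":0}

```text
clock: 12.52
tool_pos: [0.5718, 0.0018, 0.0816]
eef_rot: [0.771, 0.636, 0.001, -0.001]
contact_force: [0.6, -1.2, 0.4]
opening: 0.007
```

```bash
python3 look.py 9; python3 - <<'E'
from g import *
show([leafpose(th,0,rr,.0) for th,rr in ((144,.13),(148,.13),(152,.13),(156,.13),(160,.129),(164,.128))])
E
```

```text
t 12.525 book [-0.0011  0.0933  0.0816] tilt 0.1 y [ 1.     0.002 -0.   ] F [ 0.8 -1.1  0.4] q [-0.2   0.84  0.2   1.85 -0.33  0.48  0.04] 0.0073768016689633705
leaf angle [142.7 143.2 143.6 144.  144.2] 871
t 12.575 book [-0.0014  0.0939  0.0812] tilt 0.1 y [ 1.     0.002 -0.001] F [ 0.4 -0.2  0.7] q [-0.2   0.84  0.2   1.85 -0.33  0.48  0.04] 0.007862649982790597
d [0.02 0.02 0.  ] a [-0.01 -0.02  0.02] world [0.573 0.003 0.081]
d [0.11 0.02 0.13] a [-0.01 -0.02  0.02] world [0.574 0.008 0.074]
d [0.18 0.02 0.26] a [-0.01 -0.02  0.02] world [0.575 0.013 0.066]
d [0.25 0.02 0.39] a [-0.01 -0.02  0.02] world [0.576 0.017 0.058]
d [0.29 0.02 0.54] a [-0.01 -0.02  0.02] world [0.576 0.019 0.049]
d [0.33 0.02 0.68] a [-0.01 -0.02  0.02] world [0.577 0.021 0.04 ]
```

View pics/s9.png

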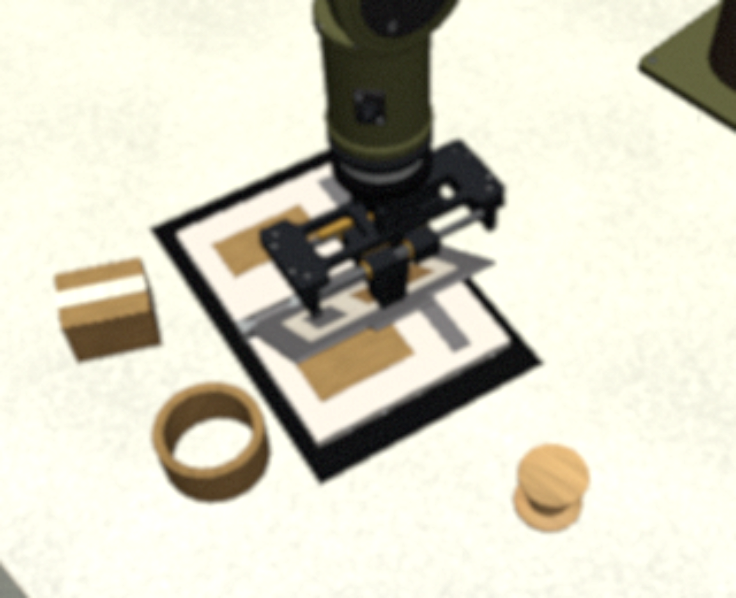

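Call:
servo_tool:
  deltas:
    - {"dx":0.06,"dy":0,"dz":0.06,"ax":0,"ay":0,"az":0,"hand":0}
    - {"dx":0.11,"dy":0,"dz":0.13,"ax":0,"ay":0,"az":0,"hand":0}
    - {"dx":0.15,"dy":0,"dz":0.19,"ax":0,"ay":0,"az":0,"hand":0}
    - {"dx":0.18,"dy":0,"dz":0.26,"ax":0,"ay":0,"az":0,"hand":0}
    - {"dx":0.22,"dy":0,"dz":0.32,"ax":0,"ay":0,"az":0,"hand":0}
    - {"dx":0.25,"dy":0,"dz":0.39,"ax":0,"ay":0,"az":0,"hand":0}
    - {"dx":0.27,"dy":0,"dz":0.46,"ax":0,"ay":0,"az":0,"hand":0}
    - {"dx":0.29,"dy":0,"dz":0.53,"ax":0,"ay":0,"az":0,"hand":0}
    - {"dx":0.31,"dy":0,"dz":0.6,"ax":0,"ay":0,"az":0,"hand":0}
    - {"dx":0.33,"dy":0,"dz":0.67,"ax":0,"ay":0,"az":0,"hand":0}

```text
clock: 13.82
tool_pos: [0.5757, 0.0216, 0.0415]
eef_rot: [0.771, 0.637, 0.001, -0.001]
contact_force: [0.7, -1.4, 1.1]
opening: 0.004
```

```bash
python3 look.py 10; python3 - <<'E'
from g import *
show([leafpose(th,0,rr,.0) for th,rr in ((164,.128),(168,.127),(172,.126),(176,.125),(180,.125),(182,.125))])
E
```

```text
t 13.825 book [-0.0011  0.1135  0.0415] tilt 0.1 y [1.    0.002 0.   ] F [ 0.9 -1.2  1.1] q [-0.22  0.91  0.17  1.85 -0.36  0.41  0.03] 0.0036025366450355874
leaf angle [163.  163.6 164.1 164.5 164.9] 1114
t 13.875 book [-0.0014  0.1136  0.041 ] tilt 0.1 y [ 1.     0.002 -0.001] F [1.3 0.6 0.2] q [-0.22  0.91  0.17  1.85 -0.36  0.41  0.03] 0.009291152649211164
d [-0.    0.02  0.01] a [-0.01 -0.02  0.02] world [0.577 0.021 0.04 ]
d [0.02 0.02 0.16] a [-0.01 -0.02  0.02] world [0.577 0.023 0.031]
d [0.03 0.02 0.31] a [-0.01 -0.02  0.02] world [0.577 0.023 0.023]
d [0.03 0.02 0.45] a [-0.01 -0.02  0.02] world [0.577 0.023 0.014]
d [0.04 0.02 0.6 ] a [-0.01 -0.02  0.02] world [0.577 0.024 0.005]
d [0.04 0.02 0.67] a [-0.01 -0.02  0.02] world [0.577 0.024 0.001]
```

Call:
servo_tool:
  deltas:
    - {"dx":0.01,"dy":0,"dz":0.06,"ax":0,"ay":0,"az":0,"hand":0}
    - {"dx":0.02,"dy":0,"dz":0.12,"ax":0,"ay":0,"az":0,"hand":0}
    - {"dx":0.02,"dy":0,"dz":0.18,"ax":0,"ay":0,"az":0,"hand":0}
    - {"dx":0.03,"dy":0,"dz":0.24,"ax":0,"ay":0,"az":0,"hand":0}
    - {"dx":0.03,"dy":0,"dz":0.3,"ax":0,"ay":0,"az":0,"hand":0}
    - {"dx":0.03,"dy":0,"dz":0.36,"ax":0,"ay":0,"az":0,"hand":0}
    - {"dx":0.03,"dy":0,"dz":0.41,"ax":0,"ay":0,"az":0,"hand":0}
    - {"dx":0.03,"dy":0,"dz":0.46,"ax":0,"ay":0,"az":0,"hand":0}
    - {"dx":0.03,"dy":0,"dz":0.5,"ax":0,"ay":0,"az":0,"hand":0}
    - {"dx":0.03,"dy":0,"dz":0.53,"ax":0,"ay":0,"az":0,"hand":0}

```text
clock: 15.12
tool_pos: [0.5759, 0.0232, 0.0098]
eef_rot: [0.771, 0.636, 0.001, -0.001]
contact_force: [-0.5, 0.8, 1.3]
opening: 0.003
```

```bash
python3 look.py 11
```

```text
t 15.125 book [-0.0012  0.1151  0.0098] tilt 0.1 y [ 1.     0.002 -0.   ] F [-0.7  0.7  1.3] q [-0.2   0.96  0.15  1.85 -0.37  0.35  0.04] 0.0032148081226964745
leaf angle [137.5 138.5 139.9 143.2 164.8] 35
t 15.175 book [-0.0012  0.115   0.0096] tilt 0.1 y [ 1.     0.002 -0.   ] F [-0.  -0.1  0.7] q [-0.2   0.96  0.15  1.85 -0.37  0.35  0.04] 0.007841952689083082
```

View pics/s11.png

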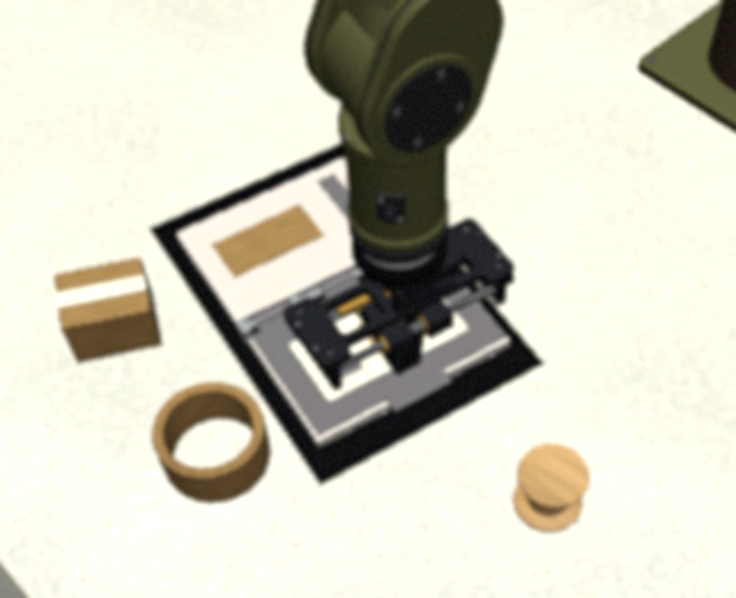

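The leaf is almost flat (tab at about (420,390)). Now I press it down in small steps.

Call:
servo_tool:
  deltas:
    - {"dx":0,"dy":0,"dz":0.02,"ax":0,"ay":0,"az":0,"hand":0}
    - {"dx":0,"dy":0,"dz":0.04,"ax":0,"ay":0,"az":0,"hand":0}
    - {"dx":0,"dy":0,"dz":0.06,"ax":0,"ay":0,"az":0,"hand":0}
    - {"dx":0,"dy":0,"dz":0.07,"ax":0,"ay":0,"az":0,"hand":0}
    - {"dx":0,"dy":0,"dz":0.08,"ax":0,"ay":0,"az":0,"hand":0}
    - {"dx":0,"dy":0,"dz":0.08,"ax":0,"ay":0,"az":0,"hand":0}

```text
clock: 15.92
tool_pos: [0.5759, 0.0231, 0.0084]
eef_rot: [0.771, 0.636, 0.001, -0.001]
contact_force: [-6.0, 0.8, 28.8]
opening: 0.005
```

28.8 N with only about 1 N needed to turn it, so the leaf is on its stop. I'll lift off straight up.

Call:
servo_tool:
  deltas:
    - {"dx":0,"dy":0,"dz":-0.06,"ax":0,"ay":0,"az":0,"hand":0}
    - {"dx":0,"dy":0,"dz":-0.15,"ax":0,"ay":0,"az":0,"hand":0}
    - {"dx":0,"dy":0,"dz":-0.4,"ax":0,"ay":0,"az":0,"hand":0}
    - {"dx":0,"dy":0,"dz":-0.8,"ax":0,"ay":0,"az":0,"hand":0}
    - {"dx":0,"dy":0,"dz":-1.4,"ax":0,"ay":0,"az":0,"hand":0}
    - {"dx":0,"dy":0,"dz":-2,"ax":0,"ay":0,"az":0,"hand":0}
    - {"dx":0,"dy":0,"dz":-2.6,"ax":0,"ay":0,"az":0,"hand":0}
    - {"dx":-0.5,"dy":-0.5,"dz":-3.2,"ax":0,"ay":0,"az":0,"hand":0}
    - {"dx":-1,"dy":-1,"dz":-3.8,"ax":0,"ay":0,"az":0,"hand":0}
    - {"dx":-1.5,"dy":-1.5,"dz":-4,"ax":0,"ay":0,"az":0,"hand":0}

```text
clock: 17.18
tool_pos: [0.4702, -0.0497, 0.2473]
eef_rot: [0.771, 0.636, 0.002, 0.001]
contact_force: [-0.5, 0.1, 0.2]
opening: 0.005
```

Call:
servo_tool:
  deltas:
    - {"dx":-0.7,"dy":-0.2,"dz":0,"ax":0,"ay":0,"az":0,"hand":0}
    - {"dx":-1.4,"dy":-0.4,"dz":0,"ax":0,"ay":0,"az":0,"hand":0}
    - {"dx":-2.1,"dy":-0.6,"dz":0,"ax":0,"ay":0,"az":0,"hand":0}
    - {"dx":-2.8,"dy":-0.8,"dz":0,"ax":0,"ay":0,"az":0,"hand":0}
    - {"dx":-3.4,"dy":-1,"dz":0,"ax":0,"ay":0,"az":0,"hand":0}
    - {"dx":-3.4,"dy":-1,"dz":0,"ax":0,"ay":0,"az":0,"hand":0}

```text
clock: 17.92
tool_pos: [0.3708, -0.2402, 0.2451]
eef_rot: [0.773, 0.634, 0.0, -0.0]
contact_force: [-0.4, 0.1, 0.1]
opening: 0.001
```

```bash
python3 look.py 12; python3 - <<'E'
from g import *
from h import *
for n in("top","scene"):
    p,d=eyes.snapshot(n);C=cloud(n,d);Bk=B.inv().apply((C-O).reshape(-1,3)).reshape(C.shape)
    if n=="top": cv2.imwrite("pics/t12.png",cv2.convertScaleAbs(cv2.resize(p[90:300,180:440,::-1],None,fx=2.8,fy=2.8),alpha=2))
    for lo,hi in((.03,.06),(.06,.09),(.09,.12),(.12,.137)):
        m=(d>0)&(abs(Bk[...,0])<.09)&(Bk[...,1]>lo)&(Bk[...,1]<hi)&(Bk[...,2]<.06);print(n,lo,m.sum(),np.median(Bk[m][:,2]).round(4) if m.sum() else 0)
    m=(d>0)&(abs(Bk[...,0])<.02)&(Bk[...,1]>.144)&(Bk[...,1]<.153);print('tab z',np.median(Bk[m][:,2]) if m.sum() else 0)
    m=(d>0)&(abs(Bk[...,0])<.09)&(Bk[...,1]<-.03)&(Bk[...,1]>-.13)&(Bk[...,2]<.06);print('right cards z (16 nominal)',np.median(Bk[m][:,2]) if m.sum() else 0)
    m=(d>0)&(Bk[...,1]>.2)&(Bk[...,2]<.02)&(Bk[...,1]<.3);print('bench',np.median(Bk[m][:,2]))
    for nm,(x,y) in dict(tape=(.75,-.03),carton=(.74,-.2),spool=(.57,.2)).items():
        mm=(np.hypot(C[...,0]-x,C[...,1]-y)<.09)&(C[...,2]>.03)&(C[...,2]<.07)&(abs(Bk[...,0])>(0.13 if nm!='spool' else -1))
        P=C[mm];print(nm,np.median(P,0).round(3)) if mm.any() else 0
E
```

```text
t 17.925 book [-0.152  -0.1827  0.2451] tilt 0.0 y [ 1.    -0.005  0.   ] F [-0.4  0.   0.1] q [ 0.27  0.44  0.29  2.08 -0.21  0.64  0.51] 0.0014329261241931214
leaf angle None 0
t 17.975 book [-0.1512 -0.1808  0.245 ] tilt 0.1 y [ 1.    -0.002  0.   ] F [-0.3  0.2  0.4] q [ 0.27  0.44  0.29  2.08 -0.21  0.64  0.51] 0.00521361670863617
top 0.03 1076 0.0199
top 0.06 1081 0.0202
top 0.09 1079 0.0201
top 0.12 609 0.0197
tab z 0.01999608106756234
right cards z (16 nominal) 0.015851565266863207
bench -0.00027814978506307536
tape [ 0.753 -0.026  0.047]
carton [ 0.733 -0.203  0.054]
spool [0.576 0.205 0.05 ]
scene 0.03 914 0.0199
scene 0.06 952 0.0201
scene 0.09 1015 0.0198
scene 0.12 573 0.0196
tab z 0.018379411626210592
right cards z (16 nominal) 0.015823871272966025
bench -0.0003906181944115516
tape [ 0.757 -0.025  0.046]
carton [ 0.741 -0.198  0.054]
spool [0.577 0.206 0.049]
```

View pics/s12.png

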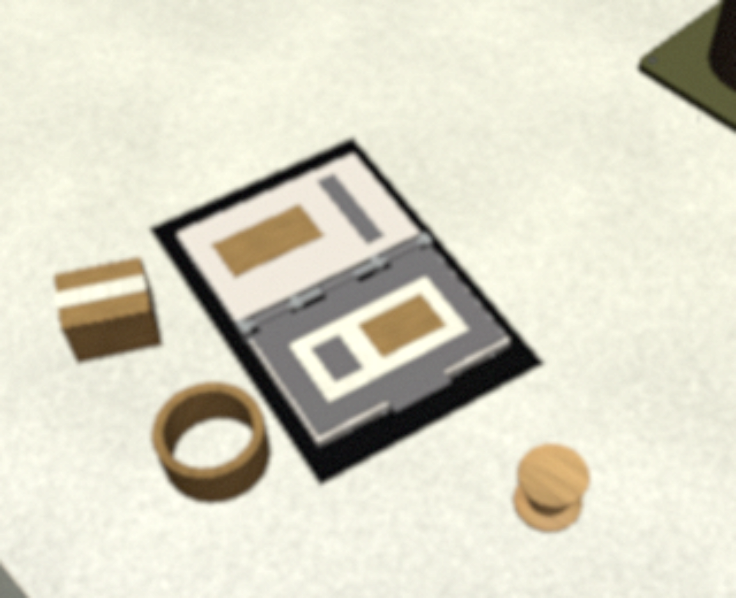

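View pics/t12.png

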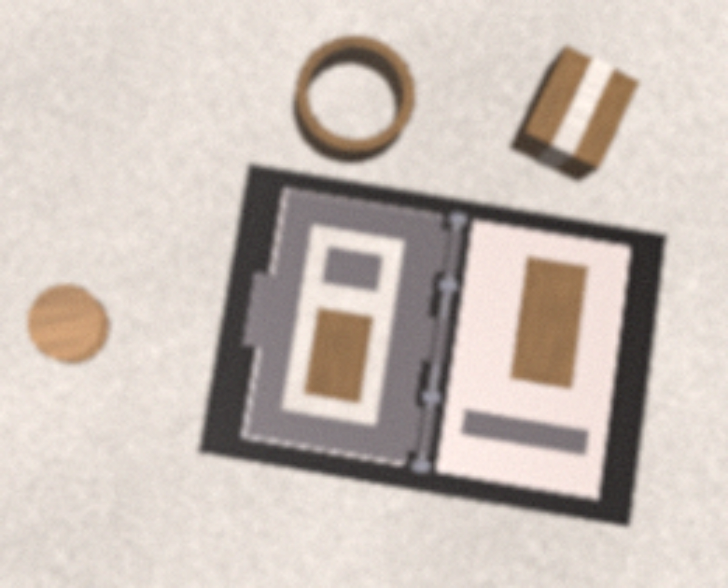

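The leaf lies flat: its face is level at 20 mm from spine to tab, and the tape roll, carton and spool have not moved. The hand is clear, so I'm handing in.

```bash
python3 -c "
from plant import r
print(r.finish_job())"
```

```text
the job is handed in; nothing more can be done
None
```

The leaf now lies flat on the left-hand cards, and I handed the job in at about 18 s with the hand well clear of the book. With the fingers closed, I tucked the fingertips under the tab and turned the leaf over in small steps, about 12–16° per second. I then pressed it down to its stop, lifted straight up and moved away.

**Leaf:** both cameras put its upper face at about 20 mm (19.6–20.2) from spine to edge, which is the flat height. The tab read 20.0 mm in the top view and 18.4 mm in the scene view; the difference is within camera accuracy.

**Bystanders:** the tape roll, carton and spool measured the same before and after, to the millimetre.

**Forces:** contact forces in the readings after each move were about 2 N while turning. The final press read about 29 N, more than the leaf needed but under the 40 N limit.

**Disagreement:** the fingertips appeared about 15 mm behind the reported TCP, while the description says 25 mm ahead. Both cameras agreed on this, so I planned with what they showed. The final contact matched that to about 3 mm.

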